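# Spring the neck bar into the vase stand

## Task

Fit the sprung neck bar with the green pad into the empty place between the two cheeks of the vase stand: squeeze its two upright tabs together, lower it between the cheeks and let it spring out so that both end tongues sit in the recesses and the bar rests level. Leave the bar with the red pad where it is.

Things in the scene. Friction and masses are not known exactly. Their poses are not given: they have to be found in the camera images.
- green_bar: Loose sprung neck bar, green pad and green tab tips, 0.2 to 0.35 kg, standing on the table. Origin: middle of its underside; y along its length, z up. Middle block 32 x 30 mm, 34 high with pad. At each end an upright tab, then a flat steel tongue (26 mm wide, 6 thick, underside 10 mm above the bar's) runs 18 mm outward of the tab: 104 mm overall when free, 80 mm squeezed.
- green_grip (a point): On the green bar, midway between its two upright aluminium tabs, 70 mm above the bar's underside: the height at which to pinch them from above, along the bar's y. Tabs: 24 mm wide along x, 6 mm thick, tops 80 mm above the underside, outer faces 68 mm apart when free, 44 mm fully squeezed.
- green_bar_slide (a joint): How far each end of the green bar is pushed in: 0 free, 0.012 m at the firm stop. Both ends move alike, so the middle stays put. Springs: about 3 N to start, 9 N at the stop; a grip of 15 to 30 N on the tabs holds it shut for carrying. Let go, it springs back to full length.
- seat (a point): Home point of the bar's origin in the fixed vase stand, 20 mm above the table, 8 mm above the stand's base; y from cheek to cheek, z up. Two cheeks (light wood, brass backs): inner faces 94 mm apart, 70 mm wide along x, tops 62 mm above the table. A belly rest, at most 60 mm high, lies 90 to 210 mm off along +x. The bar fits either way round.
- recess (a point): Middle of the floor edge of the recess in the cheek on the seat's +y side, on the inner face, 30 mm above the table; the other cheek has its mirror image. Each is blind, 6 mm deep (106 mm back to back), 50 mm wide along x, 24 mm high. Tongues enter with the bar held 2 to 15 mm above home (8 is best), then it drops onto the recess floors.
- red_bar: A bar of the same shape and size with a red pad and red tab tips, standing loose on the table; leave it alone. Origin and axes as for the green bar.

How it is judged:
By the outcome, as a careful person would: the job done as asked, in the order asked, and still so for the second after the job is handed in, with the robot touching nothing.
It also fails if it takes over 38 s, if anything falls off the work surface, if the arm or the gripper's body presses on something with over 40 N, if the wrist force passes 120 N, or if a joint passes its speed limit or range.

## Robot

A 6-joint arm with a two-finger parallel gripper is mounted at the origin on the work surface. World frame = base frame: x ahead of the robot, y to its left, z up, the work surface at z = 0. Lengths are in m, angles in rad, forces in N, time in s.
With the tool pointing down it reaches from about 0.225 to 0.875 m from the base axis. Payload 3.4 kg.
Tool frame: the origin (TCP) lies between the finger pads; the fingertips stand 17 mm ahead of it and the grasp point (between the pads) lies 2 mm behind it; y points along the fingers, z is the direction in which the jaws open and shut, and the axes are right-handed (so a half turn about y gives the same grasp; the last joint's range is limited). The gripper opens to 85 mm and grips with 20 to 120 N. Pads are 22 mm wide; open, the fingers measure 114 mm over their backs; the gripper's body (76 mm by 85 mm) begins 54 mm behind the grasp point. The pads swing forward as they close: fully open they stand 13 mm farther back than shut.
Start: joints at [-1.462, 0.276, 1.505, -0, 1.361, -0.121], TCP at [0.131, -0.56, 0.248] pointing down, gripper open.
Joint ranges: [-2.89, 2.89], [-0.75, 2.08], [0.22, 2.7], [-1.18, 4.32], [0.11, 2.71], [-2.7, 2.7]. Speed limits (rad/s): [2.57, 2.57, 3.14, 3.14, 3.14, 3.14].

## Interface

Orientations are given as a unit quaternion [w, x, y, z].
In Python, from rig import manip, get_image, camera_model, sign_off, spot_in, silhouettes, spot_point gives the robot as it stands.
- The arm moves only by the tool jog_arm, never from a script. Its argument "targets" is a list of rows, each a list of 3 entries, a list of its own where there are three numbers: the finger opening in m, from 0 to 0.0854, then the shift along the world's x, y, z in m, then the turn about the world's z in rad. In form: [[claw, [x, y, z], spin], ...]. A call has 1 to 10 rows; each row shifts and turns the commanded pose from where the row before left it; what a row does not reach is not made up. A row lasts 1/8 s, in which the tool goes at most 62.5 mm and 10.7 degrees, less where a joint would pass 70% of its speed; a pose out of reach is approached as far as the arm can. A call with a gripper value outside its range is refused whole. The fingers move at their own pace and stop on an object; "force" is the grip in N (left out, the last holds). Time passes only in rows, so rows that do not move let the fingers close. It gives the time, the measured TCP pose, the force and the opening at its end, in the units of the state.
- manip.get_state(): the state, without advancing time (a new reading comes with each control period).
- get_image(name): name is "scene" or "top" or "wrist"; returns (picture, depth): 400x640x3 uint8, red, green, blue; 400x640 float32, m along the optical axis (not along the pixel's ray), 0 where there is no reading.
- camera_model(name): a dict with "mtx" (3x3 intrinsics, pixels), "world_from_camera" (4x4, takes a point from camera to world coordinates). Camera axes: x right, y up, looking along -z (the intrinsics and any distortion apply to the point x, -y, -z); pixel columns grow to the right and rows downward; lengths in m; the calibration is good to about 2 mm. A picture is of the moment at which its call begins: read the wrist's pose just before it. camera_model takes no time and is no camera call; for the wrist camera it gives the pose at the moment of the call.
- sign_off(): hands the job in, once; it reports no verdict.
Trained networks look in the newest picture that a camera, given by its name, has taken for a name from the list of things; names that differ only in an ending like _2 or _b are one class to them, and where a whole thing is asked for, a point or a joint stands for the part that bears it (a point fixed in the world has none). Each returns a list of dicts, best first, with "score" (0 to 1); they miss things now and then, are a little off and sometimes report something else, mostly with a low value. They report only what shows in the picture. A call takes as long as a camera call.
- spot_in(name, camera): "position" ([column, row] in pixels, amid what is visible of it).
- silhouettes(name, camera): "mask" (400x640 bool, what is visible of it) and "position" ([column, row] in pixels, amid what is visible of it).
- spot_point(name, camera): "position" ([column, row] in pixels: a listed point, or the origin of a listed thing).
The state is a dict: "clock": time; "qpos": joint angles; "qd": joint speeds; "effort": joint torques, N m; "position": TCP position; "ee_rot": TCP orientation; "contact_force": force on the tool from outside, world axes, zero at the start; "moment": the same for the moment, N m; "width": finger opening in m.
Only numpy, scipy, OpenCV 4.12 (cv2) and the standard library are available. Lean on these libraries where they do the work, as an engineer would, in place of code of your own. Each camera call takes 0.05 s, during which the arm holds its last target.

## Working session

There is one attempt and no reset: what is moved stays moved. The work goes in short steps, Python scripts to look and compute and a tool call to move; the robot and the scene stay as the last step left them, time stands still between calls to the robot, and variables do not carry over. Pictures are saved under pics/ and viewed, and the job is handed in when it is done.

Besides the shell and the picture viewer there is one more tool, called as a command line: name --argument value ..., lists and objects as JSON in quotes. jog_arm: Moves the arm, as the interface text tells. Its arguments: {"type":"object","properties":{"targets":{"type":"array","items":{"type":"array"}},"force":{"type":"number"}},"required":["targets"]}

```bash
mkdir -p pics; cat > h.py <<'E'
import numpy as np,cv2,json
from rig import manip,get_image,camera_model,sign_off,spot_in,silhouettes,spot_point
def save(n,im): cv2.imwrite('pics/'+n+'.png',cv2.cvtColor(im,cv2.COLOR_RGB2BGR))
def cloud(dep,cm):
    K=np.array(cm['mtx']);T=np.array(cm['world_from_camera'])
    v,u=np.mgrid[0:dep.shape[0],0:dep.shape[1]]
    x=(u-K[0,2])/K[0,0]*dep;y=(v-K[1,2])/K[1,1]*dep
    P=np.stack([x,-y,-dep],-1)
    return P@T[:3,:3].T+T[:3,3]
def ray_z(px,cm,z):
    K=np.array(cm['mtx']);T=np.array(cm['world_from_camera'])
    d=np.array([(px[0]-K[0,2])/K[0,0],-(px[1]-K[1,2])/K[1,1],-1]);d=T[:3,:3]@d
    return T[:3,3]+d*(z-T[2,3])/d[2]
E
python3 - <<'E'
from h import *
np.set_printoptions(precision=4,suppress=True)
print(manip.get_state())
for c in ['top','scene']:
    im,d=get_image(c);cm=camera_model(c);save(c+'0',im);np.savez('pics/'+c+'0.npz',im=im,d=d,K=cm['mtx'],T=cm['world_from_camera'])
    print(c,{k:v for k,v in cm.items()})
    for n in ['green_bar','green_grip','seat','recess','red_bar']:
        z={'green_grip':.07,'seat':.02,'recess':.03}.get(n,0)
        for r in spot_point(n,c)[:3]: print(n,r['score'],r['position'],ray_z(r['position'],cm,z))
print(manip.get_state()['clock'])
E
```

```text
{'clock': 0.0, 'qpos': array([-1.462 ,  0.2766,  1.5061,  0.    ,  1.3607, -0.121 ]), 'qd': array([ 0.0003, -0.0005, -0.0004,  0.0003, -0.0009, -0.0003]), 'effort': array([  0.0009, -41.6776, -24.5809,  -0.0001,   0.0111,   0.    ]), 'position': array([ 0.1309, -0.5594,  0.2474]), 'ee_rot': array([ 0.0811, -0.081 ,  0.7031, -0.7018]), 'contact_force': array([-0.7519,  0.5164, -0.7707]), 'moment': array([-0.0127, -0.0003,  0.0151]), 'width': 0.08520272585140111}
top {'mtx': array([[475.4615,   0.    , 319.4609],
       [  0.    , 475.4615, 205.0324],
       [  0.    ,   0.    ,   1.    ]]), 'world_from_camera': array([[-0.0182,  0.9975, -0.0683,  0.4762],
       [-0.9996, -0.0196, -0.0201, -0.0443],
       [-0.0214,  0.0679,  0.9975,  1.0629],
       [ 0.    ,  0.    ,  0.    ,  1.    ]])}
green_bar 0.63 [343.1, 197.4] [ 0.5651 -0.0762  0.    ]
green_grip 0.92 [347.5, 194.6] [ 0.5649 -0.0834  0.07  ]
seat 0.87 [222.6, 182.7] [0.6014 0.1904 0.02  ]
recess 0.61 [200.7, 188.5] [0.5884 0.2365 0.03  ]
red_bar 0.55 [459.6, 232.2] [ 0.4824 -0.3327  0.    ]
red_bar 0.54 [222.5, 181.5] [0.6065 0.1951 0.    ]
scene {'mtx': array([[393.1952,   0.    , 318.5166],
       [  0.    , 393.1952, 199.1034],
       [  0.    ,   0.    ,   1.    ]]), 'world_from_camera': array([[-0.8111, -0.4178,  0.4093,  0.8505],
       [ 0.5847, -0.5608,  0.5862,  0.4544],
       [-0.0154,  0.7148,  0.6992,  0.6532],
       [ 0.    ,  0.    ,  0.    ,  1.    ]])}
green_bar 0.93 [285.4, 218.2] [ 0.5645 -0.0879  0.    ]
green_bar 0.26 [264.3, 152.7] [ 0.4808 -0.327   0.    ]
green_grip 0.96 [284.9, 196.2] [ 0.5616 -0.0848  0.07  ]
seat 0.94 [352.1, 314.6] [0.603 0.196 0.02 ]
recess 0.67 [378.2, 322.6] [0.5805 0.2382 0.03  ]
red_bar 0.65 [265.3, 155.4] [ 0.4846 -0.3151  0.    ]
0.6
```

View pics/top0.png

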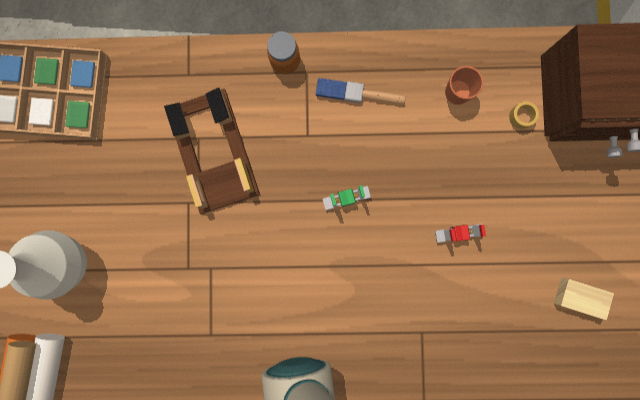

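View pics/scene0.png

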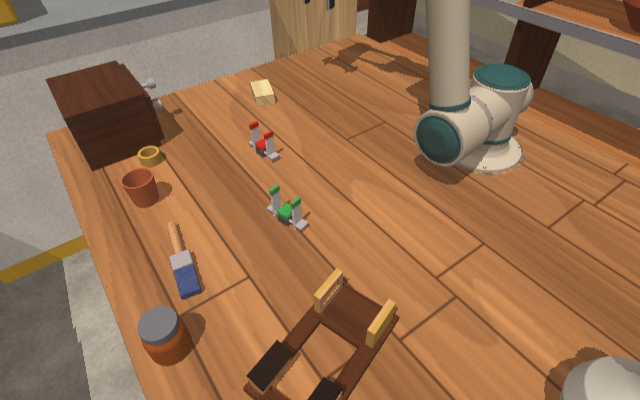

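The top view shows the green bar at about (347,198), the stand cheeks at about (195,190) and (243,175) with the rests above them toward +x, and the red bar at about (460,234). Next I'll fit the poses from depth.

```bash
python3 - <<'E'
from h import *
np.set_printoptions(precision=4,suppress=True)
out={}
for c in ['top','scene']:
    z=np.load('pics/'+c+'0.npz');cm=dict(mtx=z['K'],world_from_camera=z['T']);P=cloud(z['d'],cm);im=z['im'].astype(int)
    Z=P[...,2]
    t=P[(Z<.01)&(Z>-.02)&(abs(P[...,0]-.55)<.2)&(abs(P[...,1]-.1)<.3)];print(c,'table z',np.median(t[:,2]))
    ng=(np.hypot(P[...,0]-.565,P[...,1]+.084)<.09)
    def rep(n,m):
        p=P[m];
        if len(p)<5: print(n,len(p));return
        mu=p.mean(0);w,V=np.linalg.eigh(np.cov(p[:,:2].T));a=V[:,1]
        print(n,len(p),mu,'z',np.percentile(p[:,2],[5,50,95]),'ang',np.degrees(np.arctan2(a[1],a[0])), 'ext',np.ptp((p[:,:2]-mu[:2])@V,axis=0))
        return mu
    m=ng&(Z>.055)
    # split tabs along axis
    idx=np.argwhere(m);
    n,l,st,ce=cv2.connectedComponentsWithStats(m.astype(np.uint8))
    for i in range(1,n):
        if st[i,4]>4: rep('tab%d'%i,l==i)
    rep('bar all',ng&(Z>.006))
    rep('bar >.055',m)
    s=(np.hypot(P[...,0]-.602,P[...,1]-.193)<.1)&(Z>.045)&(Z<.075)
    n,l,st,ce=cv2.connectedComponentsWithStats(s.astype(np.uint8))
    for i in range(1,n):
        if st[i,4]>20: rep('cheek%d'%i,l==i)
    g=z['im'][120:230] if c=='top' else z['im']
im=cv2.imread('pics/top0.png');cv2.imwrite('pics/tz.png',cv2.resize(im[80:230,150:390],None,fx=3.3,fy=3.3,interpolation=cv2.INTER_CUBIC))
im=cv2.imread('pics/scene0.png');cv2.imwrite('pics/sz.png',cv2.resize(im[170:370,240:420],None,fx=3,fy=3,interpolation=cv2.INTER_CUBIC))
E
```

```text
top table z -0.00017519823112199795
tab1 49 [ 0.5698 -0.1122  0.0773] z [0.0642 0.0796 0.0816] ang -165.40188579335612 ext [0.0068 0.0243]
tab2 42 [ 0.5543 -0.0527  0.0793] z [0.0753 0.0803 0.0834] ang -165.05653491955078 ext [0.0066 0.0244]
bar all 592 [ 0.5616 -0.0819  0.0325] z [0.0127 0.0299 0.0806] ang 104.65510367369487 ext [0.0322 0.1036]
bar >.055 91 [ 0.5627 -0.0847  0.0782] z [0.0675 0.08   0.0827] ang 104.61196759700863 ext [0.0248 0.0686]
cheek1 252 [0.6123 0.1388 0.0605] z [0.0506 0.0616 0.0643] ang -161.9323476487385 ext [0.0144 0.0708]
cheek2 256 [0.5801 0.2419 0.0607] z [0.0528 0.0616 0.0646] ang -162.54502137917788 ext [0.0153 0.0693]
scene table z -0.0006060518614041666
tab1 110 [ 0.5728 -0.1097  0.07  ] z [0.0564 0.0712 0.0803] ang -168.22072304867316 ext [0.0104 0.0259]
tab2 105 [ 0.5572 -0.0497  0.071 ] z [0.058  0.0716 0.081 ] ang -166.3175119322564 ext [0.0083 0.0257]
bar all 848 [ 0.5663 -0.0762  0.0378] z [0.0121 0.0321 0.0792] ang 106.06093498206423 ext [0.0326 0.1054]
bar >.055 215 [ 0.5652 -0.0804  0.0705] z [0.0569 0.0715 0.0805] ang 104.67800707733745 ext [0.0261 0.0716]
cheek1 372 [0.6174 0.143  0.0595] z [0.0496 0.0608 0.0629] ang -162.83826962241642 ext [0.015  0.0715]
cheek2 442 [0.5852 0.2457 0.0594] z [0.0487 0.061  0.063 ] ang -162.81936613574123 ext [0.0147 0.0712]
```

View pics/tz.png

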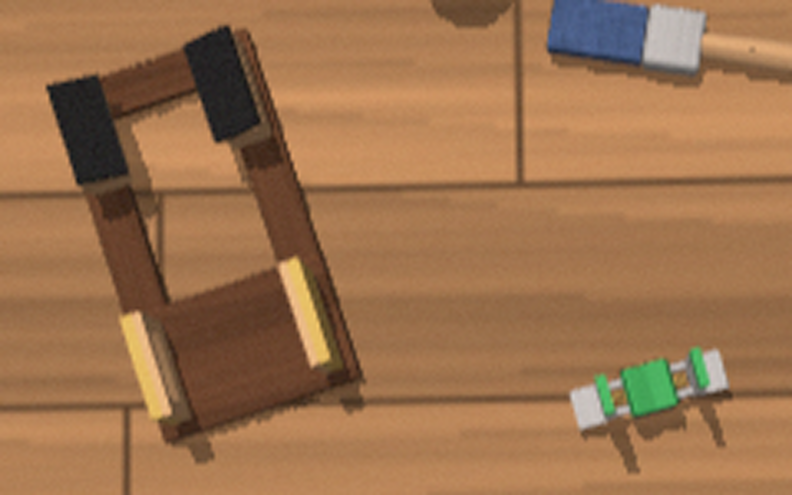

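View pics/sz.png

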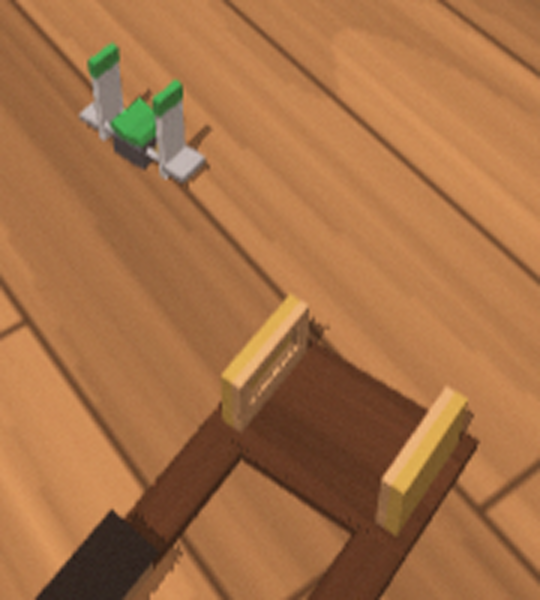

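jog_arm --targets '[[0.085,[0.039,0.0435,0],0.025],[0.085,[0.039,0.0435,0],0],[0.085,[0.039,0.0435,0],0],[0.085,[0.039,0.0435,0],0],[0.085,[0.039,0.0435,0],0],[0.085,[0.039,0.0435,0],0],[0.085,[0.039,0.0435,0],0],[0.085,[0.039,0.0435,0],0],[0.085,[0.039,0.0435,0],0],[0.085,[0.039,0.0435,0],0]]' --force 25

```text
clock: 1.85
position: [0.5222, -0.1234, 0.2486]
ee_rot: [-0.09, 0.09, -0.701, 0.702]
contact_force: [0.3, -1.3, -0.8]
width: 0.0854
```

jog_arm --targets '[[0.085,[0.04,0.042,0],0],[0.085,[0,0,-0.02],0],[0.085,[0,0,0],0]]'

```text
clock: 2.22
position: [0.5601, -0.082, 0.2268]
ee_rot: [0.089, -0.092, 0.702, -0.701]
contact_force: [-0.3, -0.2, -0.5]
width: 0.0849
```

```bash
cat > w.py <<'E'
from h import *
import sys
np.set_printoptions(precision=4,suppress=True)
tag=sys.argv[1]
from scipy.spatial.transform import Rotation as R
s=manip.get_state();cm=camera_model('wrist');im,d=get_image('wrist');save(tag,im)
q=s['ee_rot'];M=R.from_quat([q[1],q[2],q[3],q[0]]).as_matrix()
print(s['clock'],'TCP',s['position'],'zang',np.degrees(np.arctan2(M[1,2],M[0,2]))%180,'width',s['width'],'F',s['contact_force'])
np.savez('pics/%s.npz'%tag,im=im,d=d,K=cm['mtx'],T=cm['world_from_camera'])
P=cloud(d,cm);Z=P[...,2]
print('cam',cm['world_from_camera'])
for n,z in [('green_grip',.07),('green_bar',0),('seat',.02),('recess',.03)]:
    for r in spot_point(n,'wrist')[:2]: print(n,r['score'],r['position'],ray_z(r['position'],cm,z))
E
python3 w.py w1
```

```text
2.225 TCP [ 0.5601 -0.082   0.2268] zang 104.68190087676052 width 0.08488982562502753 F [-0.2816 -0.2306 -0.4865]
cam [[ 0.2533  0.9321  0.259   0.6241]
 [-0.9674  0.2444  0.0668 -0.064 ]
 [-0.001  -0.2675  0.9636  0.3518]
 [ 0.      0.      0.      1.    ]]
green_grip 0.57 [323.6, 187.9] [ 0.56   -0.0839  0.07  ]
green_bar 0.58 [322.8, 170.1] [ 0.5631 -0.0829  0.    ]
seat 0.59 [52.1, 64.4] [0.5995 0.1917 0.02  ]
```

View pics/w1.png

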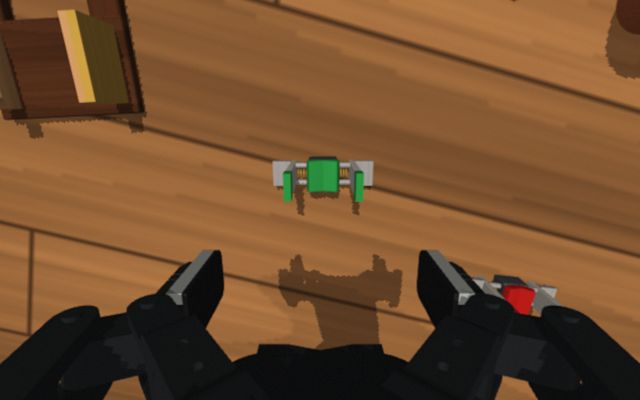

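The wrist view shows the green bar squarely aligned with the jaws, its tabs at about (288,186) and (359,186). The red bar is at lower right, well clear.

```bash
cat > fit.py <<'E'
from h import *
import sys
np.set_printoptions(precision=4,suppress=True)
z=np.load('pics/%s.npz'%sys.argv[1]);c=np.array([float(sys.argv[2]),float(sys.argv[3])]);r=float(sys.argv[4]);lo,hi=float(sys.argv[5]),float(sys.argv[6])
P=cloud(z['d'],dict(mtx=z['K'],world_from_camera=z['T']));Z=P[...,2]
m=(np.hypot(P[...,0]-c[0],P[...,1]-c[1])<r)&(Z>lo)&(Z<hi)&(z['d']>0)
n,l,st,ce=cv2.connectedComponentsWithStats(m.astype(np.uint8))
C=[]
for i in range(1,n):
    if st[i,4]>20:
        p=P[l==i].astype(np.float32);box=cv2.minAreaRect(p[:,:2]*1000)
        print(st[i,4],'mean',p.mean(0),'minrect',box,'px',ce[i],'zmed',np.median(p[:,2]));C.append(np.array(box[0])/1000)
if len(C)==2: print('mid',(C[0]+C[1])/2,'dist',np.linalg.norm(C[0]-C[1]),'ang',np.degrees(np.arctan2(*(C[1]-C[0])[::-1]))%180)
E
python3 fit.py w1 .563 -.083 .08 .072 .09; python3 fit.py w1 .563 -.083 .08 .026 .045
```

```text
250 mean [ 0.5554 -0.052   0.0796] minrect ((554.469482421875, -52.02037048339844), (24.3760986328125, 6.599603652954102), 15.143326759338379) px [286.272 186.236] zmed 0.08017408
256 mean [ 0.5706 -0.1114  0.0796] minrect ((570.3421020507812, -111.82930755615234), (24.668527603149414, 6.716285705566406), 14.678047180175781) px [358.043  186.6367] zmed 0.08013618
mid [ 0.5624 -0.0819] dist 0.06187931001277065 ang 104.86303777090396
1054 mean [ 0.5631 -0.0818  0.0324] minrect ((562.4049072265625, -82.07135009765625), (31.868005752563477, 32.6733512878418), 14.533668518066406) px [321.9696 175.6167] zmed 0.032654326
66 mean [ 0.5581 -0.0532  0.0356] minrect ((556.0502319335938, -54.31144714355469), (23.15768814086914, 4.914644718170166), 27.924964904785156) px [292.5455 173.8485] zmed 0.035645552
62 mean [ 0.5738 -0.1087  0.0363] minrect ((570.7412719726562, -108.927978515625), (22.820091247558594, 5.205467224121094), 0.7006700038909912) px [351.3871 172.871 ] zmed 0.0344237
```

jog_arm --targets '[[0.085,[0.0025,0,-0.04],0],[0.085,[0,0,-0.04],0],[0.085,[0,0,-0.03],0],[0.085,[0,0,-0.025],0],[0.085,[0,0,-0.015],0],[0.085,[0,0,-0.01],0],[0.085,[0,0,0],0]]' --force 25

```text
clock: 3.35
position: [0.5635, -0.0831, 0.0683]
ee_rot: [-0.09, 0.09, -0.701, 0.701]
contact_force: [0.8, 0.2, 0.0]
width: 0.0852
```

```bash
python3 w.py w2; python3 fit.py w2 .563 -.083 .08 .072 .084
```

```text
3.35 TCP [ 0.5635 -0.0831  0.0683] zang 104.57969275219433 width 0.08518745471094503 F [0.839  0.1946 0.0257]
cam [[ 0.2516  0.9335  0.2556  0.6269]
 [-0.9678  0.2425  0.0671 -0.0652]
 [ 0.0006 -0.2642  0.9645  0.1936]
 [ 0.      0.      0.      1.    ]]
green_grip 0.68 [320.1, 275.9] [ 0.5623 -0.0821  0.07  ]
green_bar 0.74 [319.0, 219.7] [ 0.5632 -0.0813  0.    ]
1359 mean [ 0.5561 -0.0522  0.079 ] minrect ((554.347412109375, -52.04358673095703), (25.707956314086914, 7.153215408325195), 15.137068748474121) px [242.0721 283.5166] zmed 0.07988455
1347 mean [ 0.5718 -0.1109  0.0791] minrect ((570.5738525390625, -111.84451293945312), (25.241899490356445, 7.060947418212891), 14.69092082977295) px [397.6934 282.605 ] zmed 0.0799606
921 mean [ 0.5546 -0.0375  0.0783] minrect ((552.912109375, -38.91105651855469), (22.768953323364258, 14.455222129821777), 51.87149429321289) px [204.4701 277.6547] zmed 0.078443564
931 mean [ 0.5771 -0.1245  0.0783] minrect ((575.1270141601562, -123.92973327636719), (14.325350761413574, 22.685134887695312), 67.46186828613281) px [434.449  277.6788] zmed 0.07848955
```

View pics/w2.png

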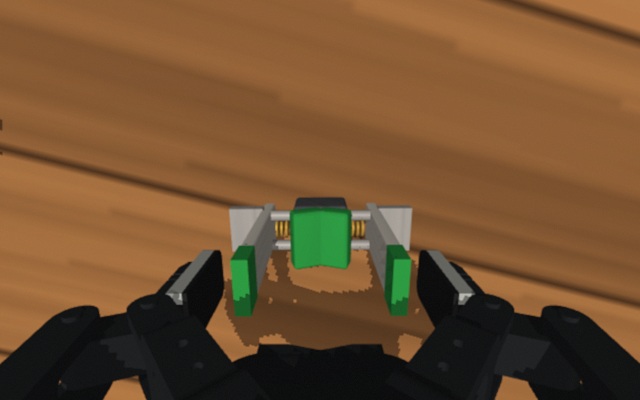

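The tabs are centred between the pads (tabs at columns 242 and 398, pads at 207 and 434). I'll squeeze now.

jog_arm --targets '[[0.04,[-0.0005,0.0005,0],0],[0.04,[0,0,0],0],[0.04,[0,0,0],0],[0.04,[0,0,0],0],[0.04,[0,0,0],0],[0.04,[0,0,0],0],[0.04,[0,0,0],0],[0.04,[0,0,0],0]]' --force 25

```text
clock: 4.6
position: [0.5638, -0.0824, 0.0703]
ee_rot: [-0.091, 0.089, -0.701, 0.702]
contact_force: [-2.0, 0.9, 9.6]
width: 0.0425
```

```bash
python3 w.py w3; python3 fit.py w3 .563 -.083 .08 .072 .084
```

```text
4.6 TCP [ 0.5638 -0.0824  0.0703] zang 104.6011205799763 width 0.0425171197517866 F [-1.963   0.9004  9.6389]
cam [[ 0.2519  0.9341  0.2529  0.6269]
 [-0.9677  0.2427  0.0676 -0.0644]
 [ 0.0018 -0.2617  0.9651  0.1957]
 [ 0.      0.      0.      1.    ]]
green_grip 0.78 [318.5, 276.3] [ 0.5613 -0.0811  0.07  ]
green_bar 0.67 [319.6, 221.9] [ 0.5618 -0.0815  0.    ]
recess 0.23 [322.6, 275.2] [ 0.5417 -0.0885  0.03  ]
1543 mean [ 0.5604 -0.0603  0.0791] minrect ((555.8961181640625, -56.89570617675781), (25.440765380859375, 19.53055191040039), 14.646500587463379) px [266.7485 277.4699] zmed 0.07995245
1533 mean [ 0.571  -0.1005  0.0792] minrect ((568.3627319335938, -105.82176208496094), (25.870098114013672, 19.622262954711914), 14.266133308410645) px [372.2401 277.3053] zmed 0.079983234
mid [ 0.5621 -0.0814] dist 0.05048935933056871 ang 104.2950719265638
```

View pics/w3.png

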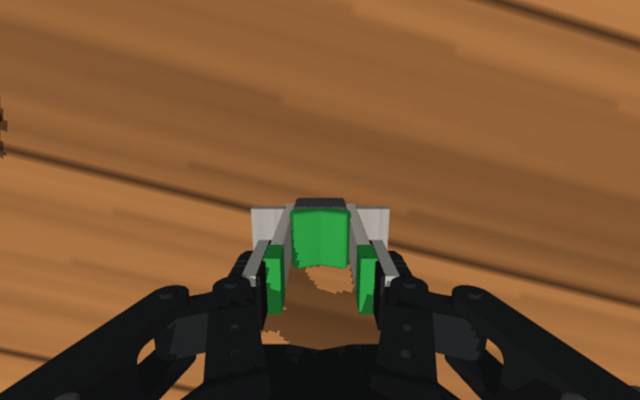

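Fully squeezed (42.5 mm opening). I'll lift and carry it to the stand.

jog_arm --targets '[[0.04,[0,0,0.015],0],[0.04,[0,0,0.03],0],[0.04,[0,0,0.04],0],[0.04,[0,0,0.035],0],[0.04,[0.003,0.03,0],0.01],[0.04,[0.005,0.04,0],0.01],[0.04,[0.006,0.05,0],0.01],[0.04,[0.006,0.05,0],0.01],[0.04,[0.006,0.04,0],0.01],[0.04,[0.004,0.03,0],0]]' --force 25

```text
clock: 6.1
position: [0.5926, 0.1595, 0.1883]
ee_rot: [0.108, -0.108, 0.699, -0.699]
contact_force: [0.7, 0.7, -2.2]
width: 0.0418
```

jog_arm --targets '[[0.04,[0.003,0.03,0],0],[0.04,[0,0,0],0],[0.04,[0,0,0],0]]'

```text
clock: 6.48
position: [0.5955, 0.1871, 0.1882]
ee_rot: [-0.107, 0.108, -0.699, 0.699]
contact_force: [0.5, 0.8, -3.0]
width: 0.0419
```

```bash
python3 w.py w4; echo tabs; python3 fit.py w4 .596 .19 .06 .15 .25;echo pad;  python3 fit.py w4 .596 .19 .06 .125 .145; echo cheeks; python3 fit.py w4 .6 .192 .1 .056 .068
```

```text
6.475 TCP [0.5955 0.1871 0.1882] zang 107.4854280245433 width 0.041937213570759524 F [ 0.5453  0.7818 -2.9683]
cam [[ 0.3003  0.9198  0.2527  0.6582]
 [-0.9538  0.2892  0.081   0.2084]
 [ 0.0014 -0.2653  0.9642  0.3133]
 [ 0.      0.      0.      1.    ]]
green_grip 0.91 [320.9, 274.4] [0.534  0.1681 0.07  ]
green_bar 0.79 [319.5, 219.6] [0.5564 0.1764 0.    ]
seat 0.7 [318.3, 179.2] [0.5997 0.1912 0.02  ]
recess 0.85 [259.5, 183.7] [0.5822 0.2403 0.03  ]
tabs
915 mean [0.5914 0.1981 0.1514] minrect ((591.247802734375, 197.05142211914062), (31.695241928100586, 11.5025634765625), 17.485179901123047) px [300.3399 240.2055] zmed 0.15145087
929 mean [0.5974 0.1787 0.1514] minrect ((596.8482666015625, 179.04095458984375), (31.959775924682617, 11.185873031616211), 17.772777557373047) px [338.4133 240.3175] zmed 0.15142465
15499 mean [0.5892 0.2256 0.226 ] minrect ((585.7655639648438, 224.50180053710938), (31.229944229125977, 46.70725631713867), 17.05061912536621) px [190.2103 320.7822] zmed 0.22944517
15265 mean [0.6113 0.1551 0.2257] minrect ((607.6673583984375, 154.74456787109375), (31.4
[... 198 characters left out ...]
17029571533203), 17.101646423339844) px [319.3363 352.7781] zmed 0.24665156
pad
2536 mean [0.6007 0.1903 0.1335] minrect ((595.292236328125, 188.60470581054688), (29.43518829345703, 79.8956069946289), 17.158681869506836) px [319.4917 217.793 ] zmed 0.13333595
cheeks
1403 mean [0.5852 0.2456 0.0615] minrect ((579.7984008789062, 243.5958709716797), (70.44657135009766, 14.666404724121094), 17.877626419067383) px [246.8731 186.3557] zmed 0.061678343
1164 mean [0.6228 0.144  0.0616] minrect ((613.0026245117188, 140.93118286132812), (69.54171752929688, 14.469564437866211), 17.654935836791992) px [384.1014 179.8454] zmed 0.06173499
mid [0.5964 0.1923] dist 0.10790068883864266 ang 107.92245199118864
```

View pics/w4.png

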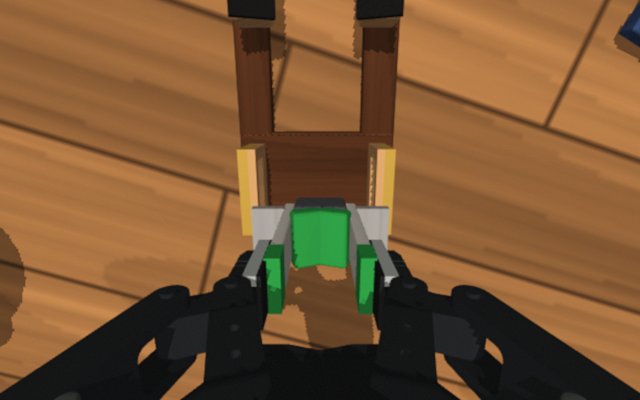

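The wrist view shows the bar held between and above the cheeks (cheek tops at about (246,190) and (384,190)). My pad height band was clipped, so I'll redo it.

```bash
echo pad;  python3 fit.py w4 .596 .19 .06 .144 .160;echo tongue; python3 fit.py w4 .596 .19 .06 .128 .140; python3 fit.py w4 .596 .19 .06 .192 .203
python3 - <<'E'
from h import *
z=np.load('pics/w4.npz');P=cloud(z['d'],dict(mtx=z['K'],world_from_camera=z['T']))
a=np.radians(107.6);y=np.array([np.cos(a),np.sin(a)]);x=np.array([np.sin(a),-np.cos(a)])
c=np.array([.5964,.1923]);L=(P[...,:2]-c)
lx=L@x;ly=L@y;Z=P[...,2]
g=(z['im'][...,1].astype(int)-z['im'][...,0]>50)
for n,m in [('pad',g&(Z>.145)&(Z<.158)),('tips',g&(Z>.18)),('tong',(abs(Z-.134)<.003)&(abs(lx)<.05)&(abs(ly)<.06)),('cheek',(abs(Z-.0617)<.003)&(abs(lx)<.04)&(abs(ly)<.07)),
 ('cheek-',(abs(Z-.0617)<.003)&(abs(lx)<.04)&(abs(ly+.054)<.01)),('cheek+',(abs(Z-.0617)<.003)&(abs(lx)<.04)&(abs(ly-.054)<.01))]:
    print(n,m.sum(),'lx',np.percentile(lx[m],[0.5,5,50,95,99.5])*1000,'ly',np.percentile(ly[m],[.5,5,50,95,99.5])*1000,'z',np.percentile(Z[m],[5,50,95])*1000)
E
```

```text
pad
3756 mean [0.5958 0.1888 0.1505] minrect ((593.9456176757812, 188.08871459960938), (31.99826431274414, 43.11981201171875), 17.682100296020508) px [319.4404 237.0847] zmed 0.15041758
tongue
2273 mean [0.6    0.1901 0.1334] minrect ((595.285888671875, 188.6027374267578), (29.421825408935547, 79.8956069946289), 17.158681869506836) px [319.4822 219.0282] zmed 0.13334684
1443 mean [0.6035 0.1694 0.1976] minrect ((601.7343139648438, 164.38070678710938), (25.420711517333984, 19.218046188354492), 17.30222511291504) px [372.3763 278.3278] zmed 0.19780132
1425 mean [0.5909 0.209  0.1977] minrect ((586.5285034179688, 212.21420288085938), (25.56760597229004, 19.32002067565918), 17.44289779663086) px [266.6442 278.7018] zmed 0.19783063
mid [0.5941 0.1883] dist 0.050192230702950945 ang 107.63496236884387
pad 3211 lx [-18.34620432 -16.6154677   -1.66445276  11.76744047  12.2802252 ] ly [-18.80417218 -17.04526833  -3.43120071  10.16978186  11.84224666] z [147.58895538 150.35663833 152.61625446]
tips 2118 lx [-15.11707442 -13.38675029   0.60321203   8.80450147  63.73419819] ly [-25.13753637 -23.9
[... 153 characters left out ...]
406  12.25978595] ly [-42.89567425 -41.6026527   -2.92430702  35.26511585  36.57211487] z [132.07344905 133.35373539 134.60379603]
cheek 2482 lx [-34.39914539 -27.10254851   9.20347278  32.6331411   34.85455007] ly [-60.86689465 -59.84841692  47.91334168  59.79196873  60.94710759] z [60.50869066 61.72629709 62.82104033]
cheek- 1138 lx [-32.8379028  -16.31801568  11.59058889  32.74233051  34.89104341] ly [-61.02716399 -60.45786083 -54.31494234 -47.23191247 -46.87909695] z [60.48975438 61.7581343  62.89963679]
cheek+ 1344 lx [-34.78823652 -29.78395405   6.47970297  32.12750942  34.44866689] ly [46.85312915 47.4230618  54.69852518 60.33355548 61.0850421 ] z [60.52418371 61.70494354 62.76422843]
```

jog_arm --targets '[[0.04,[0.0023,0.004,0],0.002],[0.04,[0,0,-0.02],0],[0.04,[0,0,-0.015],0],[0.04,[0,0,0],0]]'

```text
clock: 7.22
position: [0.5972, 0.1913, 0.1517]
ee_rot: [-0.107, 0.109, -0.699, 0.699]
contact_force: [-0.5, -0.9, -2.5]
width: 0.0421
```

```bash
cat > chk.py <<'E'
from h import *
import sys
np.set_printoptions(precision=1,suppress=True)
z=np.load('pics/%s.npz'%sys.argv[1]);u=float(sys.argv[2]);P=cloud(z['d'],dict(mtx=z['K'],world_from_camera=z['T']))
a=np.radians(107.7);y=np.array([np.cos(a),np.sin(a)]);x=np.array([np.sin(a),-np.cos(a)])
L=(P[...,:2]-np.array([.5964,.1923]));lx=L@x;ly=L@y;Z=P[...,2]
im=z['im'].astype(int);g=(im[...,1]-im[...,0]>50)
near=(abs(lx)<.05)&(abs(ly)<.065)
for n,m in [('pad',g&near&(abs(Z-u-.032)<.006)),('tips',g&near&(abs(Z-u-.0797)<.004)),('tong+',near&(abs(Z-u-.016)<.004)&(ly>.02)&(abs(lx)<.02)),('tong-',near&(abs(Z-u-.016)<.004)&(ly<-.02)&(abs(lx)<.02)),
 ('cheek-',near&(abs(Z-.0617)<.003)&(abs(ly+.054)<.012)),('cheek+',near&(abs(Z-.0617)<.003)&(abs(ly-.054)<.012))]:
    if m.sum()>5: print(n,m.sum(),'lx',np.percentile(lx[m],[0.5,5,50,95,99.5])*1000,'ly',np.percentile(ly[m],[.5,5,50,95,99.5])*1000,'z',np.percentile(Z[m],[5,50,95])*1000)
E
python3 w.py w5; python3 chk.py w5 .083
```

```text
7.225 TCP [0.5972 0.1913 0.1517] zang 107.57233136559792 width 0.04213460867308199 F [-0.4826 -0.9465 -2.4684]
cam [[ 0.3018  0.9186  0.2551  0.6602]
 [-0.9534  0.2907  0.081   0.2127]
 [ 0.0003 -0.2676  0.9635  0.2767]
 [ 0.      0.      0.      1.    ]]
green_grip 0.78 [322.1, 275.5] [0.5535 0.1773 0.07  ]
seat 0.73 [322.2, 192.6] [0.5987 0.1913 0.02  ]
recess 0.89 [260.8, 196.4] [0.5838 0.2369 0.03  ]
recess 0.63 [321.5, 274.6] [0.5335 0.1712 0.03  ]
pad 3192 lx [-15.7 -13.8   0.9  14.5  15. ] ly [-15.2 -13.5   0.1  13.8  15.5] z [111.2 113.9 116.1]
tips 1668 lx [-12.1 -10.9   1.   11.4  12. ] ly [-21.1 -20.4 -15.3  20.7  21.5] z [159.8 161.4 162.3]
tong+ 876 lx [-11.9  -6.6   3.9  11.6  12. ] ly [20.6 24.3 32.9 39.7 40.2] z [95.8 96.9 98. ]
tong- 869 lx [-12.2  -6.8   3.7  11.5  12. ] ly [-39.4 -38.9 -32.1 -23.6 -20.6] z [95.8 96.9 97.9]
cheek- 1953 lx [-33.4 -28.1   4.4  32.5  34.8] ly [-61.  -60.3 -54.  -47.5 -46.9] z [60.6 61.8 62.8]
cheek+ 1861 lx [-32.8 -27.7   5.9  32.3  34.9] ly [46.9 47.5 54.2 60.3 61. ] z [60.6 61.7 62.8]
```

View pics/w5.png

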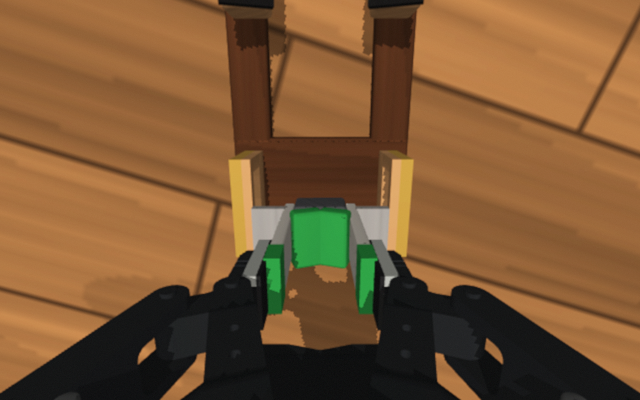

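The bar is centred within 0.5 mm in y and about 0 in x, with its underside at 81.5 mm. I'll lower it 53 mm.

jog_arm --targets '[[0.04,[0,0,-0.01],0],[0.04,[0,0,-0.015],0],[0.04,[0,0,-0.013],0],[0.04,[0,0,-0.01],0],[0.04,[0,0,-0.005],0],[0.04,[0,0,0],0],[0.04,[0,0,0],0]]'

```text
clock: 8.35
position: [0.5987, 0.1917, 0.1008]
ee_rot: [-0.108, 0.108, -0.699, 0.699]
contact_force: [-0.5, -0.3, -2.1]
width: 0.042
```

```bash
python3 w.py w6; python3 chk.py w6 .028
```

```text
8.35 TCP [0.5987 0.1917 0.1008] zang 107.57902207918971 width 0.042013969931499154 F [-0.5022 -0.2862 -2.057 ]
cam [[ 0.3019  0.9198  0.2506  0.661 ]
 [-0.9534  0.291   0.0802  0.2129]
 [ 0.0008 -0.2631  0.9648  0.2261]
 [ 0.      0.      0.      1.    ]]
green_grip 0.94 [322.6, 274.9] [0.5819 0.1862 0.07  ]
green_bar 0.86 [319.2, 218.1] [0.5892 0.1905 0.    ]
recess 0.73 [244.2, 219.5] [0.5835 0.2384 0.03  ]
pad 3279 lx [-14.2 -12.3   3.   16.4  16.8] ly [-15.4 -13.6  -0.   13.6  15.3] z [59.9 62.9 65.2]
tips 1889 lx [-10.8  -9.1   3.5  13.1  13.4] ly [-21.7 -20.5 -15.4  20.6  21.6] z [105.7 110.3 111.3]
tong+ 931 lx [-10.3  -4.9   6.2  13.6  13.9] ly [20.6 23.7 32.6 39.5 40.2] z [42.5 45.9 47. ]
tong- 927 lx [-10.   -5.1   6.1  13.5  13.8] ly [-39.6 -39.  -32.  -23.3 -20.6] z [42.8 45.9 47. ]
cheek- 2792 lx [-25.5 -19.2   8.8  33.   34.9] ly [-61.2 -60.4 -54.  -47.2 -46.8] z [60.5 61.8 62.8]
cheek+ 2752 lx [-23.9 -18.5   9.2  33.1  35. ] ly [46.7 47.1 53.9 60.3 61. ] z [60.4 61.7 62.7]
```

View pics/w6.png

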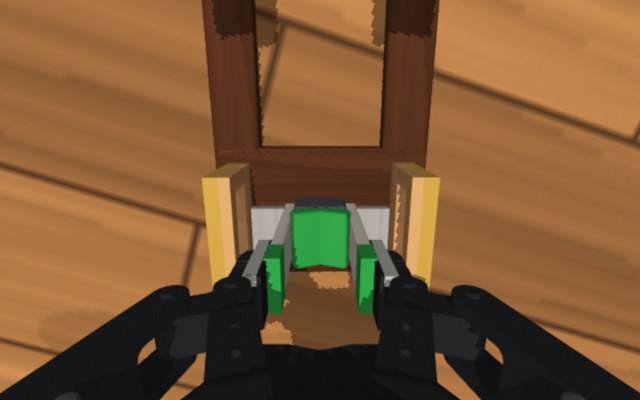

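The tongues sit between the cheeks, level with the recesses, with the underside at about 30 mm. I'll nudge to +6 mm above home, then open in stages, since opening pads swing up and may lift the bar.

jog_arm --targets '[[0.04,[-0.0014,-0.0005,-0.003],0],[0.04,[0,0,0],0],[0.05,[0,0,0],0],[0.056,[0,0,0],0],[0.056,[0,0,0],0],[0.056,[0,0,0],0]]'

```text
clock: 9.35
position: [0.5969, 0.1911, 0.0973]
ee_rot: [-0.108, 0.108, -0.699, 0.699]
contact_force: [0.3, -0.5, -3.0]
width: 0.056
```

```bash
python3 w.py w7; python3 chk.py w7 .028
```

```text
9.35 TCP [0.5969 0.1911 0.0973] zang 107.57864388063727 width 0.05603728081112369 F [ 0.3055 -0.5394 -2.9755]
cam [[ 0.3019  0.9196  0.2515  0.6594]
 [-0.9534  0.291   0.0804  0.2124]
 [ 0.0007 -0.2641  0.9645  0.2226]
 [ 0.      0.      0.      1.    ]]
green_grip 0.81 [320.3, 280.1] [0.5786 0.1865 0.07  ]
green_bar 0.93 [318.4, 217.5] [0.5886 0.1909 0.    ]
recess 0.63 [243.8, 220.2] [0.5825 0.2375 0.03  ]
pad 3455 lx [-16.1 -14.1   1.1  14.5  14.9] ly [-15.8 -13.9  -0.   13.9  15.8] z [58.9 62.2 64.6]
tips 2195 lx [-12.5 -11.1   1.3  11.2  11.6] ly [-28.  -27.4 -21.7  27.5  28.1] z [105.5 109.6 110.6]
tong+ 1012 lx [-11.7  -6.6   4.9  11.6  11.9] ly [20.1 21.4 37.8 45.5 46.3] z [41.8 45.2 47.1]
tong- 979 lx [-10.9  -6.7   4.9  11.5  11.8] ly [-45.9 -45.1 -37.6 -21.8 -20.3] z [42.1 45.2 46.7]
cheek- 2524 lx [-18.9 -11.7  12.5  33.2  35. ] ly [-61.1 -60.4 -54.2 -47.2 -46.9] z [60.4 61.7 62.8]
cheek+ 2466 lx [-17.7 -10.5  13.   33.3  35. ] ly [46.7 47.1 54.1 60.3 61. ] z [60.4 61.6 62.7]
```

View pics/w7.png

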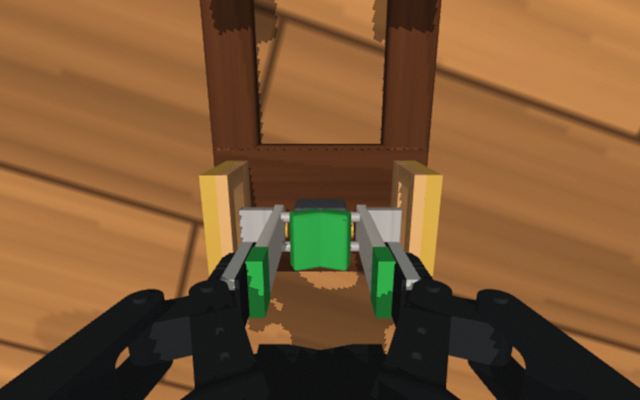

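The bar is still held, with the tongue ends at ±46 mm, just inside the recess mouths, and the underside 9 mm above home. I'll lower it 2 mm and open on.

jog_arm --targets '[[0.056,[0,0,-0.002],0],[0.06,[0,0,0],0],[0.064,[0,0,0],0],[0.064,[0,0,0],0]]'

```text
clock: 10.1
position: [0.5969, 0.1911, 0.0953]
ee_rot: [-0.108, 0.108, -0.699, 0.699]
contact_force: [0.2, -0.1, -2.5]
width: 0.0639
```

```bash
python3 w.py w8; python3 chk.py w8 .027
```

```text
10.1 TCP [0.5969 0.1911 0.0953] zang 107.57897081212342 width 0.06391391842360902 F [ 0.2054 -0.1268 -2.4728]
cam [[ 0.3019  0.9196  0.2515  0.6594]
 [-0.9534  0.291   0.0804  0.2124]
 [ 0.0007 -0.2641  0.9645  0.2206]
 [ 0.      0.      0.      1.    ]]
green_grip 0.91 [321.6, 277.4] [0.5813 0.1866 0.07  ]
green_bar 0.6 [318.1, 222.5] [0.5856 0.1902 0.    ]
recess 0.8 [244.1, 221.6] [0.5825 0.2369 0.03  ]
pad 3487 lx [-16.1 -14.2   1.1  14.5  14.9] ly [-15.8 -13.9  -0.   13.9  15.7] z [58.8 62.  64.3]
tips 2314 lx [-12.8 -11.1   1.3  11.2  11.6] ly [-32.  -31.3 -25.6  31.4  32.2] z [104.5 109.4 110.3]
tong+ 1059 lx [-8.7 -7.   4.2 11.7 12. ] ly [20.4 21.2 40.6 48.5 49.4] z [40.7 45.  46.4]
tong- 1029 lx [-8.8 -7.3  4.6 11.6 11.9] ly [-49.5 -48.6 -41.  -21.9 -20.3] z [41.5 45.  46.5]
cheek- 2354 lx [-11.3  -6.1  14.8  33.5  35. ] ly [-61.1 -60.4 -54.  -47.2 -46.9] z [60.4 61.7 62.7]
cheek+ 2303 lx [-10.4  -5.6  15.1  33.5  35.1] ly [46.7 47.1 53.9 60.3 61. ] z [60.4 61.7 62.7]
```

View pics/w8.png

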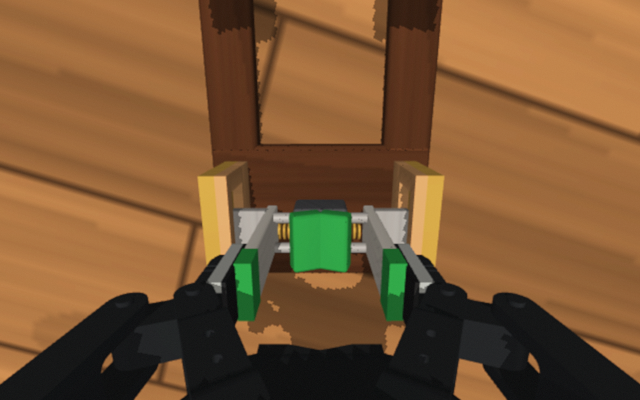

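The tongues are now 2.5 mm inside both recesses. I'll lower it 5 mm, then open fully.

jog_arm --targets '[[0.064,[0,0,-0.003],0],[0.064,[0,0,-0.002],0],[0.068,[0,0,0],0],[0.072,[0,0,0],0],[0.085,[0,0,0],0],[0.085,[0,0,0],0],[0.085,[0,0,0],0]]'

```text
clock: 11.22
position: [0.597, 0.1911, 0.0905]
ee_rot: [-0.108, 0.108, -0.699, 0.699]
contact_force: [-0.7, 0.8, 0.3]
width: 0.0852
```

```bash
python3 w.py w9; python3 chk.py w9 .020
```

```text
11.225 TCP [0.597  0.1911 0.0905] zang 107.57693136457986 width 0.0851811567628369 F [-0.6637  0.8396  0.272 ]
cam [[ 0.3019  0.9196  0.2513  0.6594]
 [-0.9534  0.291   0.0803  0.2124]
 [ 0.0008 -0.2638  0.9646  0.2158]
 [ 0.      0.      0.      1.    ]]
green_grip 0.67 [320.7, 276.3] [0.5843 0.1881 0.07  ]
green_bar 0.78 [318.9, 219.5] [0.5896 0.1908 0.    ]
recess 0.6 [242.4, 221.5] [0.5843 0.2372 0.03  ]
recess 0.27 [321.8, 219.7] [0.5997 0.1921 0.03  ]
pad 3322 lx [-16.6 -14.8   0.4  13.9  14.4] ly [-15.9 -14.   -0.   14.   15.8] z [49.5 52.6 55. ]
tips 2121 lx [-13.6 -12.    0.   10.5  10.9] ly [-34.1 -33.3 -27.4  33.5  34.3] z [ 97.3 100.1 101.1]
tong+ 1347 lx [-14.2 -11.4   2.5  11.2  11.6] ly [20.2 21.6 41.4 51.4 52.7] z [33.7 35.8 38.9]
tong- 1358 lx [-14.9 -11.4   2.5  11.   14.6] ly [-53.1 -51.4 -41.7 -21.2 -20.2] z [33.2 35.9 38.9]
cheek- 2730 lx [-34.8 -29.3  12.9  33.4  35. ] ly [-61.1 -60.2 -52.1 -47.  -46.7] z [60.1 61.7 62.7]
cheek+ 2778 lx [-34.6 -29.3  12.3  33.3  35.1] ly [46.6 46.9 51.8 59.9 60.9] z [60.1 61.6 62.7]
```

View pics/w9.png

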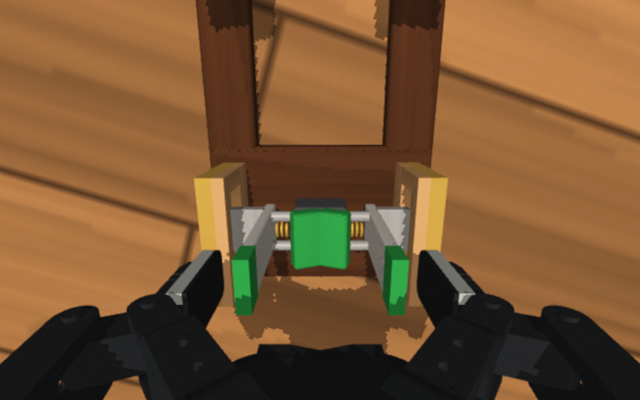

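Seated: tongue tops at 36 mm on both sides, tips at 100 mm, tabs ±34 mm (fully free). I'll retract straight up and verify.

jog_arm --targets '[[0.085,[0,0,0.01],0],[0.085,[0,0,0.03],0],[0.085,[0,0,0.05],0],[0.085,[0,0,0.04],0],[0.085,[-0.03,-0.03,0.02],0],[0.085,[-0.03,-0.05,0],0],[0.085,[-0.02,-0.05,0],0],[0.085,[0,0,0],0],[0.085,[0,0,0],0]]'

```text
clock: 12.6
position: [0.5173, 0.0613, 0.2412]
ee_rot: [0.108, -0.107, 0.699, -0.699]
contact_force: [-0.0, 0.0, 0.5]
width: 0.085
```

```bash
python3 - <<'E'
from h import *
np.set_printoptions(precision=4,suppress=True)
print(manip.get_state()['clock'],manip.get_state()['contact_force'])
for c in ['top','scene']:
    im,d=get_image(c);cm=camera_model(c);save(c+'9',im);np.savez('pics/%s9.npz'%c,im=im,d=d,K=cm['mtx'],T=cm['world_from_camera'])
a=cv2.imread('pics/top9.png')[80:260,150:510];b=cv2.imread('pics/scene9.png')[100:400,220:440]
cv2.imwrite('pics/f1.png',cv2.resize(a,None,fx=2.2,fy=2.2));cv2.imwrite('pics/f2.png',cv2.resize(b,None,fx=2,fy=2))
E
python3 chk.py top9 .020; echo; python3 chk.py scene9 .020; python3 fit.py top0 .48 -.325 .08 .07 .09; python3 fit.py top9 .48 -.325 .08 .07 .09
```

```text
12.6 [-0.0099  0.0482  0.538 ]
cheek- 11 lx [30.3 30.8 33.3 34.8 35.2] ly [-61.7 -61.5 -56.7 -49.8 -48.8] z [60.2 62.1 64.4]

pad 315 lx [-15.8 -13.3   1.5  15.4  16.2] ly [-14.7 -13.3   0.4  14.4  15.6] z [49.1 52.3 54.8]
tips 115 lx [-12.  -10.6   1.1  12.   12.9] ly [-34.5 -34.   28.   33.3  33.8] z [ 97.8 100.  101.6]
tong+ 112 lx [-16.5 -12.4   3.9  13.3  17.7] ly [20.3 21.7 36.3 60.2 60.5] z [32.9 35.8 38.8]
tong- 158 lx [-15.4 -10.6   4.1  12.6  15.8] ly [-54.2 -53.7 -42.3 -22.4 -20.3] z [32.9 35.7 38.3]
cheek- 275 lx [-33.  -28.7   6.   34.4  36.7] ly [-61.8 -61.  -54.7 -48.2 -47.1] z [59.5 61.3 63.2]
cheek+ 343 lx [-33.1 -29.6   3.9  33.6  36.5] ly [46.  46.8 53.6 59.8 60.2] z [59.7 61.4 63.3]
56 mean [ 0.4846 -0.358   0.0789] minrect ((484.71234130859375, -358.9256286621094), (23.49440574645996, 8.596928596496582), 7.002902984619141) px [482.4107 230.5   ] zmed 0.079347774
52 mean [ 0.4761 -0.297   0.0782] minrect ((476.40203857421875, -297.5756530761719), (24.580059051513672, 7.444003582000732), 6.124647617340088) px [452.6154 235.2115] zmed 0.07896531
mid [ 0.4806 -0.3283] dist 0.06191026276742882 ang 97.71417922483938
59 mean [ 0.4845 -0.3581  0.0779] minrect ((484.890380859375, -359.2293701171875), (23.876754760742188, 8.740415573120117), 8.896148681640625) px [482.3051 230.5763] zmed 0.078613125
51 mean [ 0.4762 -0.2969  0.079 ] minrect ((476.2314758300781, -297.3337097167969), (24.472644805908203, 7.12874698638916), 8.810338020324707) px [452.6471 235.1373] zmed 0.07901212
mid [ 0.4806 -0.3283] dist 0.0624983952810539 ang 97.96372044821372
```

View pics/f1.png

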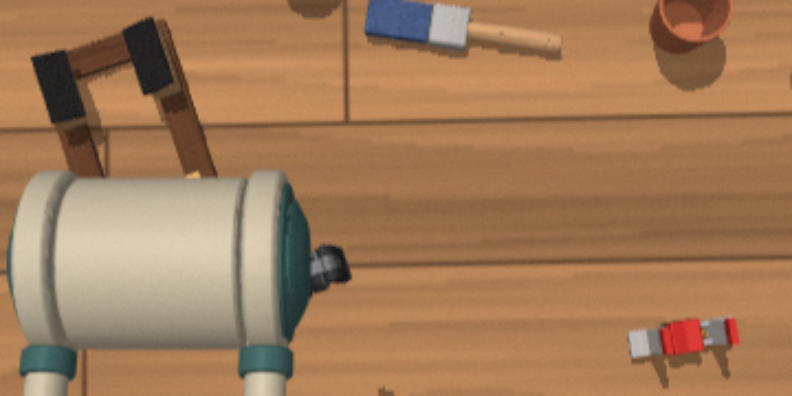

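View pics/f2.png

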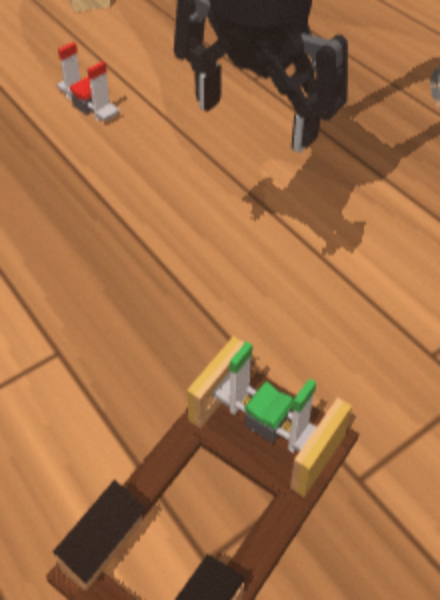

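The scene view shows the green bar level between the cheeks with both tongues in the recesses. The gripper is clear and the red bar has not moved. I'm handing in.

```bash
python3 -c "
from rig import sign_off;print(sign_off())"
```

```text
the job is handed in; nothing more can be done
None
```

The green bar is fitted in the vase stand, and I handed the job in at about 12.7 s. I squeezed its tabs at 25 N and lowered it between the cheeks. I then opened the fingers in stages so the tongues sprang into both recesses, and backed the arm off clear.

**Last checks:**
- **Seating:** both tongue tops stand at about 36 mm, so both tongues rest on the recess floors at 30 mm. The pad (about 52 mm) and tab tips (about 100 mm) also put the underside at its 20 mm home height.
- **Level and spread:** the two tongue tops agree within 0.1 mm, and the tabs are back at ±34 mm, fully sprung out. The bar is centred within about 1.5 mm.
- **Red bar:** its pose matches the first picture, with its midpoint unchanged.
- **Arm:** it touches nothing, and the contact force reads about 0.5 N.

**Checks that failed or disagreed:** the top camera could not confirm the seating because the arm blocked its view, so that check rests on the scene and wrist cameras. Early on, the top and scene cameras disagreed by 4–6 mm on absolute positions, so I aligned the bar with the wrist camera instead.

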